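Unbox a glass bottle and lay it in its display cradle

TASK

Slide the lid of the wooden storage box out along its grooves until it clears, and lay it right way up, flat on the bench. Lift the square glass bottle out of the box by its neck and set it down on its side on the grey felt mat, let go, then take it again by its body and lay it gently, on its side, fully home in the wooden cradle with its neck in the neck slot. It is glass, so do not drop it into the cradle or press it down hard there, and leave the other things on the bench where they are.

Things in the scene. Friction and masses are not known exactly. Their poses are not given: they have to be found in the camera images.
- box: Fixed brown wooden box, 150 (x) x 154 (y) x 69 mm high, on the robot's left or right. Origin: centre of its underside; its -x end, roughly towards the robot, is the low front wall. Cavity 130 x 124 mm, floor at z = 8 mm. Grooves along both long sides (z 55 to 63 mm) hold the lid under 15 mm wide rails, 69 mm high, so it only leaves by sliding to -x.
- box_front (a point): Top middle of the box's low front wall, over which the lid slides out: x = -70, z = 54 mm in the box's frame. The bench in front of it is clear for 170 mm.
- neck_well (a point): Point on the box's floor below the bottle's neck (x = -36.5, z = 8 mm in the box's frame). Here the cavity is free over its full 124 mm width, for x from -65 to -8 mm. Farther back two packing blocks, 48 mm high, fill the sides of the bottle's body, so fingers fit only beside the neck.
- lid: Loose wooden lid: plate 137 (x) x 138 (y) x 6 mm, 0.13 kg, with a dark grip bar across its middle, 14 (x) x 50 (y) mm, 26 mm high above the plate. Origin: centre of the plate's underside; axes as the box's. Shut, it is at x = -5.5, z = 55 mm in the box's frame; it starts up to 15 mm open and clears beyond x = -144 mm. Play: 2 mm in height, 2 mm each side.
- bottle: Green glass bottle on its side, 0.16 kg. Square body 72 (x) x 42 x 42 mm, 6 mm shoulder, round neck 22 mm thick from x = -42 to -79 mm, lip 26 mm thick to x = -84 mm; neck axis at z = 21 mm. Origin: centre of the body's underside as it lies; x along the bottle, neck to -x. It starts in the box, neck to the low wall, at about x = 23.5, z = 8 mm in the box's frame.
- mat: Fixed grey felt mat, 180 (x) x 120 (y) x 3 mm, between box and cradle. Origin: centre of its underside; its top is at z = 3 mm.
- cradle: Fixed pale wooden cradle, opposite the box; base 140 x 96 x 14 mm (x -90 to 50). Origin: on its underside below the middle of the body's bed. Home, the bottle's origin is at x = 0, y = 0, z = 14 mm here, neck to -x. Four flared guides, 48 mm apart at the foot, 32 mm high, stand at x = 20 to 36 and -36 to -20 mm, fingers fit between them. Rear stop at x = 41, 28 mm high.
- neck_slot (a point): Middle of the cradle's neck slot at its top (x = -67.5, z = 44 mm in the cradle's frame). Two cheeks, 34 mm apart, 30 mm thick, x = -88 to -47 mm, stand beside the neck and leave no room for fingers there.
- ink_bottle: Squat clear glass jar, 48 mm in diameter, 55 mm high. Bystander: leave it alone. Origin: centre of its underside.
- amber_bottle: Round amber bottle standing, 44 mm in diameter, 100 mm high. Bystander: leave it alone. Origin: centre of its underside.
- clear_bottle: Round clear bottle standing, 50 mm in diameter, 110 mm high. Bystander: leave it alone. Origin: centre of its underside.
- stopper: Small cork stopper, 28 mm in diameter, 30 mm high. Bystander: leave it alone. Origin: centre of its underside.
- loupe: Black magnifier loupe, 32 mm in diameter, 25 mm high, near the robot in the middle. Bystander: leave it alone. Origin: centre of its underside.
- brush: Small brush lying on the bench, about 200 mm long. Bystander: leave it alone. Origin: centre of its underside.
- tape: Roll of paper tape lying flat, 80 mm in diameter, 20 mm high. Bystander: leave it alone. Origin: centre of its underside.
There are look-alikes about, which are no part of the job. What is shaped like the lid but green is not meant.

How it is judged:
By the outcome, as a careful person would: the job done as asked, in the order asked, and still so for the second after the job is handed in, with the robot touching nothing.
It also fails if it takes over 72 s, if anything falls off the work surface, if the arm or the gripper's body presses on something with over 40 N, if the wrist force passes 120 N, or if a joint passes its speed limit or range.

ROBOT

A 6-joint arm with a two-finger parallel gripper is mounted at the origin on the work surface. World frame = base frame: x ahead of the robot, y to its left, z up, the work surface at z = 0. Lengths are in m, angles in rad, forces in N, time in s.
With the tool pointing down it reaches from about 0.225 to 0.875 m from the base axis. Payload 3.4 kg.
Tool frame: the origin (TCP) lies at the very end of the fingers, on their centre line; the grasp point (between the pads) lies 19 mm behind it (manip.hold_point_z is the distance from the TCP to the grasp point, in m); z points along the fingers, x is the direction in which the jaws open and shut, and the axes are right-handed (so a half turn about z gives the same grasp; the last joint's range is limited). The gripper opens to 85 mm and grips with 20 to 120 N. Pads are 22 mm wide; open, the fingers measure 114 mm over their backs; the gripper's body (76 mm by 85 mm) begins 54 mm behind the grasp point. The pads swing forward as they close: fully open they stand 13 mm farther back than shut.
Start: joints at [-1.257, 0.276, 1.505, -0, 1.361, -0.121], TCP at [0.242, -0.522, 0.231] pointing down, gripper open.
Joint ranges: [-2.89, 2.89], [-0.75, 2.08], [0.22, 2.7], [-1.18, 4.32], [0.11, 2.71], [-2.7, 2.7]. Speed limits (rad/s): [2.57, 2.57, 3.14, 3.14, 3.14, 3.14].

INTERFACE

Orientations are given as a unit quaternion [w, x, y, z].
In Python, from rig import manip gives the robot as it stands.
- The arm moves only by the tool apply_moves, never from a script. Its argument "commands" is one flat list of numbers, 6 for each row, row after row: the shift along the tool's x, y, z normalised to -1 to 1, where 1 is 0.03 m, then the turn, a rotation vector about the tool's x, y, z normalised to -1 to 1, where 1 is 0.15 rad. A call has 1 to 20 rows; each row shifts and turns the commanded pose from where the row before left it, along the tool's axes as they then stand; what a row does not reach is not made up. A row lasts 1/10 s, in which the tool goes at most 50 mm and 8.59 degrees, less where a joint would pass 70% of its speed; a pose out of reach is approached as far as the arm can. A call with a number of a shift or a turn outside -1 to 1 is refused whole. A call with a gripper value outside its range is refused whole. "jaw" is the opening, from -1 (shut) to 1 (fully open), set as the call begins (left out, the last holds). The fingers move at their own pace and stop on an object; "newtons" is the grip in N (left out, the last holds). Time passes only in rows, so rows that do not move let the fingers close. It gives the time, the measured TCP pose, the force and the opening at its end, in the units of the state.
- manip.get_state(): the state, without advancing time (a new reading comes with each control period).
- manip.get_image(name): name is "scene" or "top" or "wrist"; returns a dict with "frame" (384x512x3 uint8, red, green, blue), "fx", "fy", "cx", "cy" (pixels), "extrinsics" (4x4, takes a point from camera to world coordinates); the wrist camera has in their place "mount" (4x4, takes a point from camera to tool coordinates, whose origin is the TCP and whose axes are the tool frame's). Camera axes: x right, y up, looking along -z (the intrinsics and any distortion apply to the point x, -y, -z); pixel columns grow to the right and rows downward; lengths in m; the calibration is good to about 2 mm. The wrist camera is an equidistant fisheye: a pixel r from the principal point sees the ray r / f radians off the axis. A picture is of the moment at which its call begins: read the wrist's pose just before it. There is no depth.
- manip.sign_off(): hands the job in, once; it reports no verdict.
The state is a dict: "clock": time; "qpos": joint angles; "qd": joint speeds; "effort": joint torques, N m; "position": TCP position; "ee_rot": TCP orientation; "contact_force": force on the tool from outside, world axes, zero at the start; "moment": the same for the moment, N m; "width": finger opening in m.
Only numpy, scipy, OpenCV 4.12 (cv2) and the standard library are available. Lean on these libraries where they do the work, as an engineer would, in place of code of your own. Each camera call takes 0.05 s, during which the arm holds its last target. There are 200 camera calls.

## Working session

There is one attempt and no reset: what is moved stays moved. The work goes in short steps, Python scripts to look and compute and a tool call to move; the robot and the scene stay as the last step left them, time stands still between calls to the robot, and variables do not carry over. Pictures are saved under pics/ and viewed, about 8 in all and at most 12, crops included, and the job is handed in when it is done.

Besides the shell and the picture viewer there is one more tool, called by a JSON object that holds its "fn" and its "kwargs". apply_moves: Moves the arm, as the interface text tells. Scaled input: -1 to 1 covers 0.03 m each way for a shift and 0.15 rad each way for a turn. Its arguments: {"type":"object","properties":{"commands":{"type":"array"},"jaw":{"type":"number"},"newtons":{"type":"number"}},"required":["commands"]}

```bash
ls; mkdir -p pics; cat > h.py <<'E'
import numpy as np, cv2, json
from rig import manip
from scipy.spatial.transform import Rotation as R
def grab(n,f):
    s=manip.get_state(); im=manip.get_image(n)
    cv2.imwrite('pics/'+f+'.png',im['frame'][:,:,::-1])
    d={k:np.array(im[k]).tolist() for k in im if k!='frame'}; d['pos']=list(map(float,s['position'])); d['rot']=list(map(float,s['ee_rot']))
    json.dump(d,open('pics/'+f+'.json','w')); return im
def load(f): return json.load(open('pics/'+f+'.json'))
def T(p,q):
    M=np.eye(4); M[:3,:3]=R.from_quat([q[1],q[2],q[3],q[0]]).as_matrix(); M[:3,3]=p; return M
def ray(d,u,v):
    x=(u-d['cx'])/d['fx']; y=(v-d['cy'])/d['fy']
    if 'mount' in d:
        r=np.hypot(x,y); s=np.sinc(r/np.pi); c=np.array([x*s,-y*s,-np.cos(r)])
        M=T(d['pos'],d['rot'])@np.array(d['mount'])
    else: c=np.array([x,-y,-1]); M=np.array(d['extrinsics'])
    w=M[:3,:3]@c; return M[:3,3],w/np.linalg.norm(w)
def onz(d,u,v,z):
    o,w=ray(d,u,v); return o+w*(z-o[2])/w[2]
def tri(*obs):
    A=0;b=0
    for d,u,v in obs:
        o,w=ray(d,u,v); P=np.eye(3)-np.outer(w,w); A=A+P; b=b+P@o
    return np.linalg.solve(A,b)
def proj(d,p):
    M=T(d['pos'],d['rot'])@np.array(d['mount']) if 'mount' in d else np.array(d['extrinsics'])
    c=np.linalg.inv(M)@np.append(p,1); x,y,z=c[0],-c[1],-c[2]
    if 'mount' in d:
        r=np.hypot(x,y); k=np.arctan2(r,z)/max(r,1e-9); x,y=x*k,y*k
    else: x,y=x/z,y/z
    return d['cx']+d['fx']*x, d['cy']+d['fy']*y
def st():
    s=manip.get_state(); print(round(s['clock'],2),np.round(s['position'],4),np.round(s['ee_rot'],4),'w',round(s['width'],4),'F',np.round(s['contact_force'],1),'q',np.round(s['qpos'],2)); return s
E
python3 - <<'E'
from h import *
st(); a=grab('top','top0'); b=grab('scene','sc0'); print({k:v for k,v in load('top0').items()}); print(load('sc0')['extrinsics'])
c=np.vstack([a['frame'],b['frame']])[:,:,::-1]
cv2.imwrite('pics/both.png',np.hstack([a['frame'],b['frame']])[:,:,::-1])
cv2.imwrite('pics/topb.png',cv2.resize(a['frame'][:,:,::-1],(800,600),interpolation=cv2.INTER_CUBIC))
cv2.imwrite('pics/scb.png',cv2.resize(b['frame'][:,:,::-1],(800,600),interpolation=cv2.INTER_CUBIC))
E
```

```text
pics
0.0 [ 0.2421 -0.521   0.2304] [-6.000e-04  8.430e-01 -5.379e-01 -7.000e-04] w 0.0854 F [-0.1 -0.2 -0.4] q [-1.26  0.28  1.51  0.    1.36 -0.12]
{'fx': 365.99597605610705, 'fy': 365.99597605610705, 'cx': 255.4669038229989, 'cy': 193.97914740714987, 'extrinsics': [[-0.012800829668691031, 0.9898365395148001, -0.14163249556919671, 0.31434779491438486], [-0.9999156557881475, -0.012982736890084888, -0.0003603506646271005, -0.08855573026447279], [-0.0021954656799473443, 0.14161593690050633, 0.9899192423355755, 1.6230543344724517], [0.0, 0.0, 0.0, 1.0]], 'pos': [0.24205979724489532, -0.5209981533328726, 0.2304431139588986], 'rot': [-0.0005846887916047644, 0.842976930468247, -0.5379489587578843, -0.00068600922547903]}
[[-0.1637814122299723, -0.7349288243703619, 0.6580693520576338, 1.7241159706964613], [0.9863833528312755, -0.13211122217913449, 0.09795155043013322, 0.06798302079905169], [0.014950928576093078, 0.6651512971376764, 0.7465589204147113, 1.3994563424022044], [0.0, 0.0, 0.0, 1.0]]
```

View pics/topb.png

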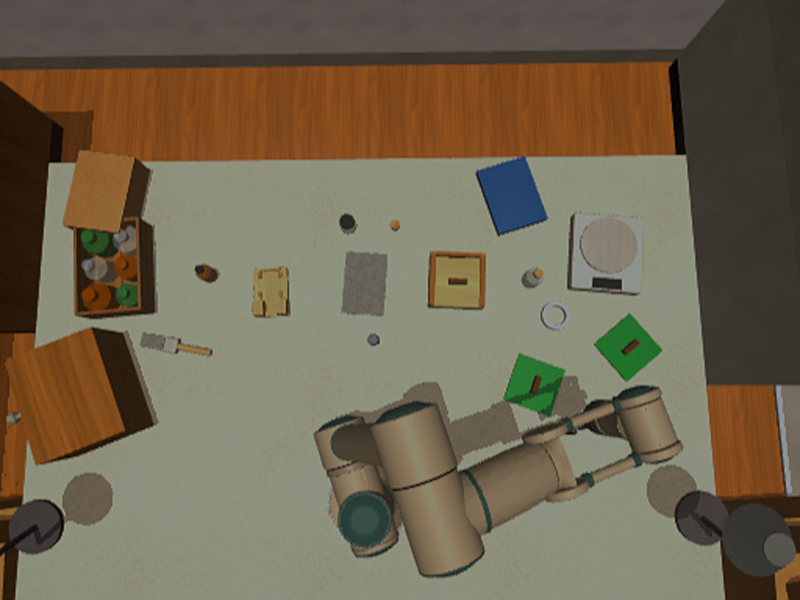

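View pics/scb.png

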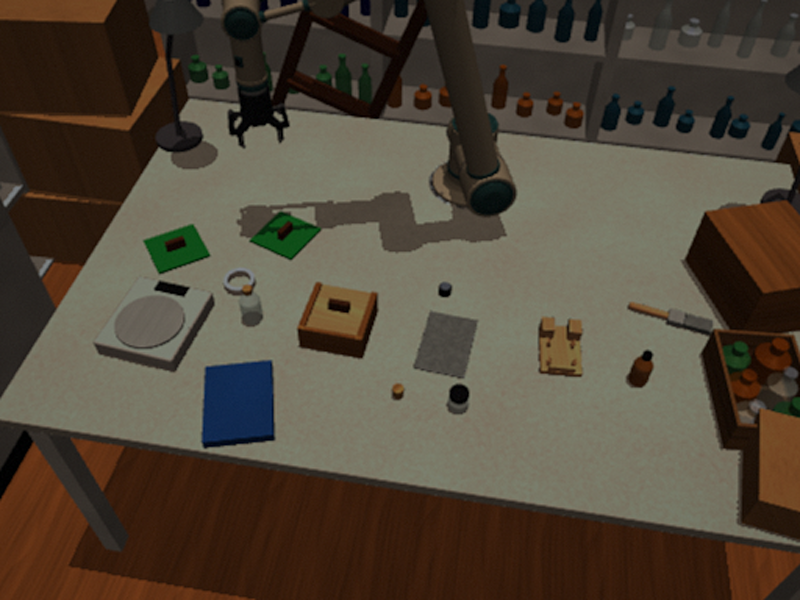

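The top view shows:
- Box with wooden lid, bar at (457,281).
- Green look-alike lids at (533,383) and (628,347), not wanted.
- Mat at (364,283), cradle at (270,292), loupe at (373,340).
- Clear bottle at (533,277), stopper at (395,225), ink jar at (347,222), amber bottle at (206,272), and tape at (553,316).

The scene view agrees: lid bar at (340,305), cradle at (561,347).

I choose the wooden lid in the box.

```bash
python3 - <<'E'
from h import *
t=load('top0');s=load('sc0');k=1.5625
for n,a,b in [('bar',(457.5,281),(340,304)),('mat',(364.5,283.5),(447,344)),('cradle',(270,292),(561,350)),('loupe',(373,340),(445,289)),('clear',(534,273),(249,302))]:
    print(n,np.round(tri((t,a[0]/k,a[1]/k),(s,b[0]/k,b[1]/k)),3))
for z,l in [(0.069,[(429,252),(486,252),(484,308),(430,308)]),(0.003,[(346,252),(387,253),(383,316),(342,314)]),(.014,[(253,267),(287,266),(289,316),(252,317)])]:
    print([np.round(onz(t,a/k,b/k,z)[:2],3).tolist() for a,b in l])
T0=cv2.imread('pics/top0.png');S=cv2.imread('pics/sc0.png')
f=lambda I,u,v:cv2.resize(I[v-36:v+36,u-48:u+48],(400,300),interpolation=cv2.INTER_CUBIC)
cv2.imwrite('pics/crop.png',np.vstack([np.hstack([f(T0,292,180),f(S,217,203)]),np.hstack([f(T0,175,186),f(S,359,222)])]))
st()
s=manip.get_state();M=T(s['position'],s['ee_rot']);print(np.round(M,3))
i=manip.get_image('wrist');print(np.round(i['mount'],3),i['fx'],i['cx'],i['cy'])
E
```

```text
bar [ 0.595 -0.248  0.075]
mat [ 0.606  0.013 -0.006]
cradle [0.583 0.282 0.003]
loupe [ 0.441 -0.013  0.007]
clear [ 0.617 -0.463  0.063]
[[0.679, -0.173], [0.677, -0.331], [0.52, -0.32], [0.522, -0.172]]
[[0.698, 0.064], [0.693, -0.055], [0.51, -0.041], [0.517, 0.076]]
[[0.655, 0.33], [0.656, 0.233], [0.512, 0.225], [0.51, 0.33]]
0.1 [ 0.242  -0.521   0.2305] [-5.00e-04  8.43e-01 -5.38e-01 -7.00e-04] w 0.0856 F [ 0.7  0.5 -0.4] q [-1.26  0.28  1.51 -0.    1.36 -0.12]
[[ 0.421 -0.907 -0.001  0.242]
 [-0.907 -0.421  0.002 -0.521]
 [-0.002 -0.    -1.     0.231]
 [ 0.     0.     0.     1.   ]]
[[ 1.     0.001 -0.001 -0.   ]
 [ 0.    -0.962 -0.272 -0.07 ]
 [-0.001  0.272 -0.962 -0.142]
 [ 0.     0.     0.     1.   ]] 297.3186396354542 258.0328180403227 191.37254654484732
```

View pics/crop.png

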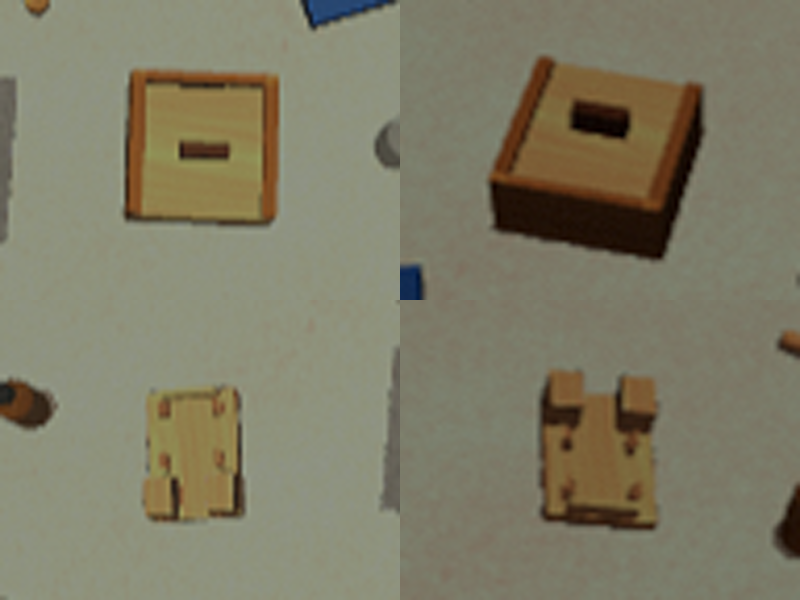

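The crops confirm a pale wooden lid with a dark bar, front edge towards the robot. The cradle's neck cheeks also face the robot. Next I write a planning helper and move over the box.

```bash
cat >> h.py <<'E'
def plan(way, dec=2):
    """way: list of (x,y,z,yaw_deg,nrows); tool pointing down. prints rows"""
    s=manip.get_state(); P=np.array(s['position']); q=s['ee_rot']; Q=R.from_quat([q[1],q[2],q[3],q[0]]); out=[]
    for x,y,z,yaw,n in way:
        G=R.from_euler('z',yaw,degrees=True)*R.from_euler('x',180,degrees=True); g=np.array([x,y,z]); rows=[]
        P0=P.copy();Q0=Q; dv=(Q0.inv()*G).as_rotvec()
        for i in range(1,n+1):
            a=i/n
            Pi=P0+(g-P0)*a; Qi=Q0*R.from_rotvec(dv*a)
            sh=np.round(Q.inv().apply(Pi-P)/.03,dec); tu=np.round((Q.inv()*Qi).as_rotvec()/.15,dec)
            P=P+Q.apply(sh*.03); Q=Q*R.from_rotvec(tu*.15); rows+=list(sh+0.)+list(tu+0.)
        m=max(map(abs,rows)); print(len(rows)//6,'max',m,'BAD' if m>1 else '')
        print('['+','.join('%g'%v for v in rows)+']')
E
python3 - <<'E'
from h import *
plan([(0.585,-0.26,0.20,0,18)])
E
```

```text
18 max 0.8 
[-0.17,-0.78,0.06,0,0,-0.42,-0.12,-0.79,0.05,0,0,-0.42,-0.07,-0.79,0.06,0,0,-0.42,-0.03,-0.8,0.06,0,0,-0.42,0.03,-0.8,0.06,0,0,-0.42,0.08,-0.79,0.05,0,0,-0.42,0.13,-0.79,0.06,0,0,-0.43,0.18,-0.78,0.06,0,0,-0.42,0.23,-0.76,0.05,0,0,-0.42,0.27,-0.75,0.06,0,0,-0.42,0.33,-0.73,0.06,-0.01,0,-0.42,0.36,-0.71,0.05,0,0,-0.42,0.42,-0.68,0.06,0,0,-0.42,0.45,-0.66,0.06,0,0.01,-0.42,0.49,-0.63,0.05,0,0,-0.42,0.54,-0.59,0.06,0,0,-0.42,0.57,-0.56,0.06,0,0,-0.42,0.6,-0.53,0.05,0,0,-0.42]
```

{"fn": "apply_moves", "kwargs": {"commands": [-0.17,-0.78,0.06,0,0,-0.42,-0.12,-0.79,0.05,0,0,-0.42,-0.07,-0.79,0.06,0,0,-0.42,-0.03,-0.8,0.06,0,0,-0.42,0.03,-0.8,0.06,0,0,-0.42,0.08,-0.79,0.05,0,0,-0.42,0.13,-0.79,0.06,0,0,-0.43,0.18,-0.78,0.06,0,0,-0.42,0.23,-0.76,0.05,0,0,-0.42,0.27,-0.75,0.06,0,0,-0.42,0.33,-0.73,0.06,0,0,-0.42,0.36,-0.71,0.05,0,0,-0.42,0.42,-0.68,0.06,0,0,-0.42,0.45,-0.66,0.06,0,0,-0.42,0.49,-0.63,0.05,0,0,-0.42,0.54,-0.59,0.06,0,0,-0.42,0.57,-0.56,0.06,0,0,-0.42,0.6,-0.53,0.05,0,0,-0.42,0,0,0,0,0,0]}}

```text
clock: 2.05
position: [0.587, -0.2582, 0.1998]
ee_rot: [-0.001, 1.0, 0.001, 0.0]
contact_force: [-0.6, 0.8, 0.0]
width: 0.0856
```

```bash
python3 - <<'E'
from h import *
st(); a=grab('wrist','w1')
cv2.imwrite('pics/w1b.png',cv2.resize(a['frame'][:,:,::-1],(800,600),interpolation=cv2.INTER_CUBIC))
plan([(0.585,-0.20,0.20,0,3)])
E
```

```text
2.05 [ 0.587  -0.2582  0.1998] [-8.0e-04  1.0e+00  1.4e-03  1.0e-04] w 0.0856 F [-0.6  0.8  0. ] q [-0.52  0.39  1.41  0.    1.34 -0.53]
3 max 0.66 
[-0.01,-0.66,0,0,0,0,0,-0.66,0,0,0,0.01,-0.01,-0.66,0,0,0.01,0]
```

View pics/w1b.png

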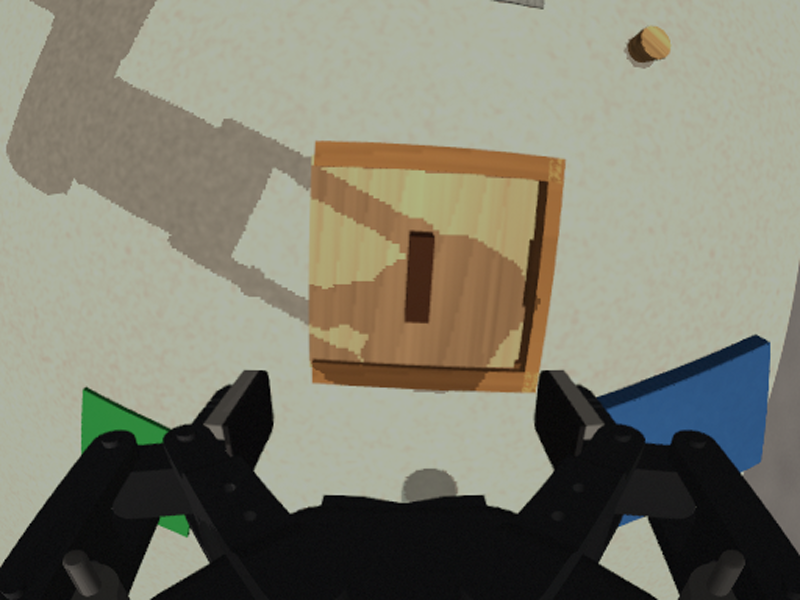

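The wrist view shows the box rail corners at (315,141), (565,160), (538,391) and (312,383). The dark bar's top corners are (410,232), (435,234), (431,322) and (406,320). The back gap shows the lid slightly open. I move sideways for a second view.

{"fn": "apply_moves", "kwargs": {"commands": [0,-0.66,0,0,0,0,0,-0.66,0,0,0,0,0,-0.66,0,0,0,0,0,0,0,0,0,0]}}

```text
clock: 2.5
position: [0.5845, -0.1975, 0.2012]
ee_rot: [-0.001, 1.0, 0.001, -0.0]
contact_force: [-0.0, -1.0, -0.2]
width: 0.0853
```

```bash
python3 - <<'E'
from h import *
st(); grab('wrist','w2'); a=load('w1'); b=load('w2'); k=1.5625
I=cv2.imread('pics/w1.png',0);J=cv2.imread('pics/w2.png',0)
P=dict(rFL=(315,141),rBL=(565,160),rBR=(538,391),rFR=(312,383),b1=(410,232),b2=(435,234),b3=(431,322),b4=(406,320))
for n,(u,v) in P.items():
    u/=k;v/=k
    z=.069 if n[0]=='r' else .087
    p=onz(a,u,v,z); g=np.array(proj(b,p))
    p0=np.array([[[u,v]]],np.float32); q,ok,e=cv2.calcOpticalFlowPyrLK(I,J,p0,g.astype(np.float32).reshape(1,1,2).copy(),winSize=(15,15),maxLevel=0,flags=cv2.OPTFLOW_USE_INITIAL_FLOW)
    q=q[0,0]; t=tri((a,u,v),(b,*q))
    print(n,np.round(p,4),'pred',np.round(g,1),'trk',np.round(q,1),e[0],'tri',np.round(t,4))
cv2.imwrite('pics/w2b.png',cv2.resize(cv2.imread('pics/w2.png'),(800,600),interpolation=cv2.INTER_CUBIC))
E
```

```text
2.5 [ 0.5845 -0.1975  0.2012] [-7.e-04  1.e+00  9.e-04 -1.e-04] w 0.0853 F [-0.  -1.  -0.2] q [-0.44  0.36  1.46  0.    1.33 -0.44]
rFL [ 0.5359 -0.1701  0.069 ] pred [205.8 154.9] trk [207.9 147.1] [17.8375] tri [ 0.5305 -0.1675  0.0323]
rBL [ 0.6852 -0.1787  0.069 ] pred [360.5 164.8] trk [360.5 161.6] [6.165] tri [ 0.6907 -0.1781  0.0535]
rBR [ 0.6792 -0.3305  0.069 ] pred [339.6 295.8] trk [348.  282.2] [25.04861] tri [ 0.724  -0.3902 -0.0474]
rFR [ 0.5277 -0.3238  0.069 ] pred [206.7 292.5] trk [206.6 292.7] [1.8629167] tri [ 0.5278 -0.3235  0.0698]
b1 [ 0.5914 -0.2225  0.087 ] pred [264.8 214.2] trk [264.5 208.6] [5.4606943] tri [ 0.5917 -0.2259  0.0612]
b2 [ 0.6053 -0.2235  0.087 ] pred [279.8 215.3] trk [279.7 209.2] [17.657362] tri [ 0.6072 -0.2273  0.059 ]
b3 [ 0.6039 -0.2748  0.087 ] pred [277.  263.8] trk [277.3 263.8] [3.9406943] tri [ 0.6041 -0.2747  0.0871]
b4 [ 0.5894 -0.2736  0.087 ] pred [262.2 262.8] trk [262.4 262.6] [3.7886112] tri [ 0.5895 -0.274   0.0859]
```

View pics/w2b.png

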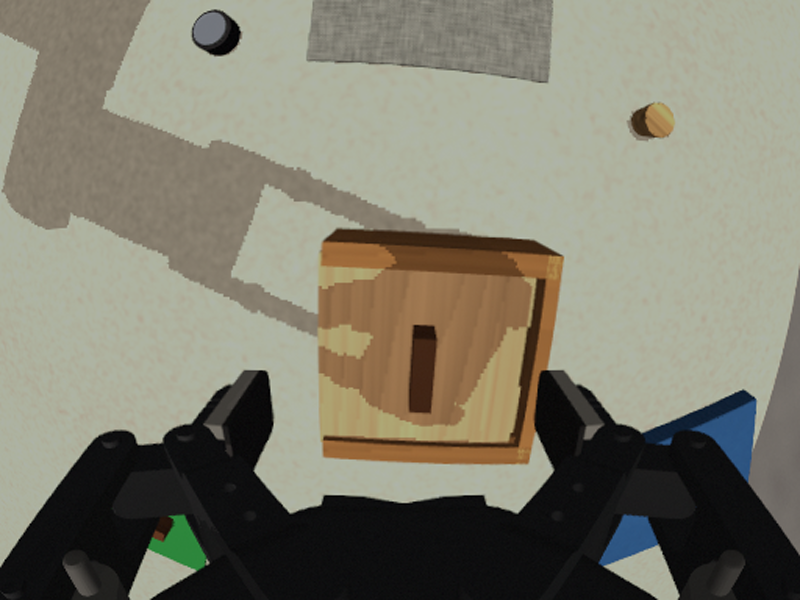

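The second view (bar top now at (414,338)–(431,412), rails matching the projections) confirms rails at z≈69 mm and bar top at z≈87 mm. Results:
- **Box:** centre ≈ (0.607,-0.251), yaw ≈ -3°.
- **Bar:** centre ≈ (0.5975,-0.2486).

```bash
python3 - <<'E'
from h import *
st()
plan([(0.5975,-0.2486,0.11,-3,6),(0.5975,-0.2486,0.067,-3,4)])
E
```

```text
2.55 [ 0.5849 -0.1992  0.2012] [2.e-04 1.e+00 8.e-04 1.e-04] w 0.0856 F [ 1.3 -0.   0. ] q [-0.44  0.36  1.46 -0.    1.32 -0.44]
6 max 0.51 
[0.07,0.27,0.51,0,0,0.06,0.07,0.28,0.5,0,0,0.06,0.08,0.27,0.51,0,0,0.06,0.07,0.27,0.51,0,0,0.06,0.08,0.28,0.5,0,0,0.06,0.09,0.27,0.51,0,0,0.06]
4 max 0.36 
[0,0,0.36,0,0,0,0,0,0.36,0,0,0,0,0,0.36,0,0,0,-0.01,0,0.35,0,0,0]
```

{"fn": "apply_moves", "kwargs": {"commands": [0.07,0.27,0.51,0,0,0.06,0.07,0.28,0.5,0,0,0.06,0.08,0.27,0.51,0,0,0.06,0.07,0.27,0.51,0,0,0.06,0.08,0.28,0.5,0,0,0.06,0.09,0.27,0.51,0,0,0.06,0,0,0,0,0,0,0,0,0,0,0,0], "jaw": 0.2}}

```text
clock: 3.35
position: [0.5977, -0.2506, 0.1089]
ee_rot: [-0.0, 1.0, -0.028, -0.0]
contact_force: [-0.1, -0.6, -0.3]
width: 0.0514
```

```bash
python3 - <<'E'
from h import *
st()
plan([(0.5975,-0.2486,0.067,-3,4)])
E
```

```text
3.35 [ 0.5977 -0.2506  0.1089] [-4.000e-04  9.996e-01 -2.760e-02 -5.000e-04] w 0.0514 F [-0.1 -0.6 -0.3] q [-0.5   0.47  1.52  0.    1.16 -0.45]
4 max 0.35 
[0,-0.02,0.35,0,0,0,-0.01,-0.01,0.35,0,0,-0.01,0,-0.02,0.35,0,0,0,0,-0.02,0.35,0,0.01,-0.01]
```

{"fn": "apply_moves", "kwargs": {"commands": [0,-0.02,0.35,0,0,0,0,-0.01,0.35,0,0,0,0,-0.02,0.35,0,0,0,0,-0.02,0.35,0,0,0,0,0,0,0,0,0]}}

```text
clock: 3.85
position: [0.5967, -0.2474, 0.0654]
ee_rot: [-0.001, 1.0, -0.027, -0.002]
contact_force: [-0.7, 0.8, 0.1]
width: 0.0512
```

{"fn": "apply_moves", "kwargs": {"commands": [0,0,0,0,0,0,0,0,0,0,0,0,0,0,0,0,0,0,0,0,0,0,0,0,0,0,0,0,0,0,0,0,0,0,0,0], "jaw": -1, "newtons": 50}}

```text
clock: 4.45
position: [0.5985, -0.2486, 0.0682]
ee_rot: [0.0, 1.0, -0.027, 0.001]
contact_force: [0.6, -0.5, 3.8]
width: 0.0128
```

```bash
python3 - <<'E'
from h import *
s=st()
y=np.radians(-3);p=np.array(s['position'])
for d in (.04,.14,.154): g=p-d*np.array([np.cos(y),np.sin(y),0]);print(d,np.round(g,4))
plan([(*(p-.04*np.array([np.cos(y),np.sin(y),0])),-3,4)])
E
```

```text
4.45 [ 0.5985 -0.2486  0.0682] [ 4.000e-04  9.996e-01 -2.720e-02  7.000e-04] w 0.0128 F [ 0.6 -0.5  3.8] q [-0.5   0.5   1.57 -0.    1.07 -0.45]
0.04 [ 0.5585 -0.2465  0.0682]
0.14 [ 0.4587 -0.2413  0.0682]
0.154 [ 0.4447 -0.2406  0.0682]
4 max 0.34 
[-0.33,0,0,0,0,0,-0.34,0,0,0,0,-0.01,-0.33,0,0,0,-0.01,0,-0.33,0,0,0.01,0,0]
```

{"fn": "apply_moves", "kwargs": {"commands": [-0.33,0,0,0,0,0,-0.34,0,0,0,0,0,-0.33,0,0,0,0,0,-0.33,0,0,0,0,0,0,0,0,0,0,0]}}

```text
clock: 4.95
position: [0.5563, -0.2462, 0.0682]
ee_rot: [0.0, 1.0, -0.027, -0.0]
contact_force: [-0.8, -0.3, 7.0]
width: 0.013
```

```bash
python3 - <<'E'
from h import *
s=st()
y=np.radians(-3);p0=np.array([.5985,-.2486,.0670])
plan([(*(p0-.142*np.array([np.cos(y),np.sin(y),0])),-3,10),(*(p0-.155*np.array([np.cos(y),np.sin(y),0])),-3,2)])
E
```

```text
4.95 [ 0.5563 -0.2462  0.0682] [ 2.000e-04  9.996e-01 -2.740e-02 -5.000e-04] w 0.013 F [-0.8 -0.3  7. ] q [-0.53  0.45  1.66 -0.    1.03 -0.48]
10 max 0.34 
[-0.33,0,0,0,0,0,-0.33,0,0.01,0,0,0,-0.34,0,0,0,0,0,-0.33,0.01,0.01,0,0,-0.01,-0.33,0,0,0,0,0,-0.33,0,0.01,0,0,0,-0.34,0,0,0,0,0,-0.33,0,0,0,0.01,0,-0.33,0,0.01,0,0,0,-0.33,0,0,0,0,-0.01]
2 max 0.22 
[-0.22,0,0,0,0,0,-0.22,0,0,0,0,0]
```

{"fn": "apply_moves", "kwargs": {"commands": [-0.33,0,-0.03,0,0,0,-0.33,0,0,0,0,0,-0.34,0,0,0,0,0,-0.33,0,0,0,0,0,-0.33,0,0,0,0,0,0,0,0,0,0,0]}}

```text
clock: 5.55
position: [0.5053, -0.2429, 0.0682]
ee_rot: [-0.0, 1.0, -0.027, -0.002]
contact_force: [-4.1, -0.2, 4.3]
width: 0.0127
```

{"fn": "apply_moves", "kwargs": {"commands": [-0.33,0,0,0,0,0,-0.33,0,0,0,0,0,-0.34,0,0,0,0,0,-0.33,0,0,0,0,0,-0.33,0,0,0,0,0,-0.22,0,0,0,0,0,-0.22,0,0,0,0,0,0,0,0,0,0,0]}}

```text
clock: 6.35
position: [0.4441, -0.2396, 0.0681]
ee_rot: [-0.0, 1.0, -0.027, -0.001]
contact_force: [0.4, 0.6, -0.9]
width: 0.0127
```

```bash
python3 - <<'E'
from h import *
st(); a=grab('wrist','w3'); b=grab('scene','sc3')
o=np.hstack([cv2.resize(a['frame'],(400,300)),cv2.resize(b['frame'][140:260,110:270],(400,300),interpolation=cv2.INTER_CUBIC)])
cv2.imwrite('pics/c3.png',o[:,:,::-1])
E
```

```text
6.35 [ 0.4441 -0.2396  0.0681] [-4.000e-04  9.996e-01 -2.750e-02 -8.000e-04] w 0.0127 F [ 0.4  0.6 -0.9] q [-0.63  0.32  1.89 -0.    0.93 -0.58]
```

View pics/c3.png

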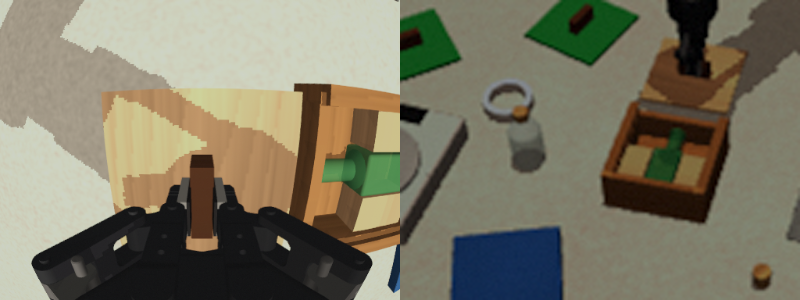

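The lid is clear of the box and held level; the bottle shows with its neck towards the robot. Lowering the lid.

{"fn": "apply_moves", "kwargs": {"commands": [0,0,0.35,0,0,0,0,0,0.35,0,0,0,0,0,0.35,0,0,0,0,0,0.35,0,0,0,0,0,0.2,0,0,0,0,0,0.06,0,0,0,0,0,0.06,0,0,0,0,0,0,0,0,0]}}

```text
clock: 7.25
position: [0.4457, -0.2402, 0.0168]
ee_rot: [0.0, 1.0, -0.027, 0.0]
contact_force: [-0.1, -0.1, -0.8]
width: 0.0126
```

{"fn": "apply_moves", "kwargs": {"commands": [0,0,0.05,0,0,0,0,0,0.05,0,0,0,0,0,0,0,0,0]}}

```text
clock: 7.55
position: [0.4455, -0.2401, 0.0139]
ee_rot: [0.0, 1.0, -0.027, 0.0]
contact_force: [-0.5, -0.6, -1.0]
width: 0.0129
```

{"fn": "apply_moves", "kwargs": {"commands": [0,0,0.04,0,0,0,0,0,0.04,0,0,0,0,0,0,0,0,0]}}

```text
clock: 7.85
position: [0.4457, -0.2401, 0.0132]
ee_rot: [0.0, 1.0, -0.027, 0.0]
contact_force: [-2.6, 1.3, 12.0]
width: 0.0129
```

{"fn": "apply_moves", "kwargs": {"commands": [0,0,-0.02,0,0,0,0,0,0,0,0,0,0,0,0,0,0,0,0,0,0,0,0,0], "jaw": 0.1}}

```text
clock: 8.25
position: [0.4455, -0.24, 0.0118]
ee_rot: [-0.0, 1.0, -0.027, -0.0]
contact_force: [-0.6, 0.3, 0.4]
width: 0.0472
```

{"fn": "apply_moves", "kwargs": {"commands": [0,0,-0.3,0,0,0,0,0,-0.5,0,0,0,0,0,-0.8,0,0,0,0,0,-0.8,0,0,0,0,0,-0.8,0,0,0,0,0,-0.8,0,0,0,0,0,0,0,0,0]}}

```text
clock: 8.95
position: [0.4476, -0.2415, 0.1357]
ee_rot: [0.002, 1.0, -0.027, 0.003]
contact_force: [1.1, 0.5, 0.4]
width: 0.0469
```

```bash
python3 - <<'E'
from h import *
s=st(); plan([(.5705,-.2489,.20,-93,14)])
E
```

```text
8.95 [ 0.4476 -0.2415  0.1357] [ 0.0022  0.9996 -0.0272  0.0032] w 0.0469 F [1.1 0.5 0.4] q [-0.63  0.25  1.8  -0.    1.09 -0.58]
14 max 0.75 
[0.29,0,-0.15,0,0,0.75,0.3,-0.03,-0.15,0,-0.01,0.74,0.28,-0.06,-0.15,0,0,0.75,0.28,-0.1,-0.16,0,-0.01,0.75,0.27,-0.12,-0.15,0,0,0.75,0.25,-0.16,-0.15,0,0,0.74,0.23,-0.18,-0.15,-0.01,-0.01,0.75,0.21,-0.2,-0.15,0,0,0.75,0.18,-0.23,-0.16,0,-0.01,0.74,0.16,-0.25,-0.15,0,0,0.75,0.13,-0.26,-0.15,0,0,0.75,0.1,-0.28,-0.16,0,-0.01,0.74,0.07,-0.28,-0.15,0,0,0.75,0.03,-0.29,-0.15,0,-0.01,0.75]
```

{"fn": "apply_moves", "kwargs": {"commands": [0.29,0,-0.15,0,0,0.75,0.3,-0.03,-0.15,0,0,0.74,0.28,-0.06,-0.15,0,0,0.75,0.28,-0.1,-0.16,0,0,0.75,0.27,-0.12,-0.15,0,0,0.75,0.25,-0.16,-0.15,0,0,0.74,0.23,-0.18,-0.15,0,0,0.75,0.21,-0.2,-0.15,0,0,0.75,0.18,-0.23,-0.16,0,0,0.74,0.16,-0.25,-0.15,0,0,0.75,0.13,-0.26,-0.15,0,0,0.75,0.1,-0.28,-0.16,0,0,0.74,0.07,-0.28,-0.15,0,0,0.75,0.03,-0.29,-0.15,0,0,0.75,0,0,0,0,0,0]}}

```text
clock: 10.45
position: [0.5693, -0.2476, 0.1955]
ee_rot: [0.0, -0.688, 0.725, -0.0]
contact_force: [-0.3, -0.5, 0.0]
width: 0.0472
```

```bash
python3 - <<'E'
from h import *
s=st(); a=grab('wrist','w4')
cv2.imwrite('pics/w4b.png',cv2.resize(a['frame'][:,:,::-1],(800,600),interpolation=cv2.INTER_CUBIC))
plan([(.5705,-.2489,.12,-93,5)])
E
```

```text
10.45 [ 0.5693 -0.2476  0.1955] [ 1.000e-04 -6.885e-01  7.253e-01 -2.000e-04] w 0.0472 F [-0.3 -0.5  0. ] q [-0.52  0.36  1.46  0.    1.31  1.1 ]
5 max 0.51 
[0.01,-0.02,0.5,0,0,0,0.01,-0.01,0.5,0,0,0.01,0.01,-0.02,0.5,0,0,0,0.01,-0.01,0.5,0.01,0,0,0.01,-0.01,0.51,0,0,0]
```

View pics/w4b.png

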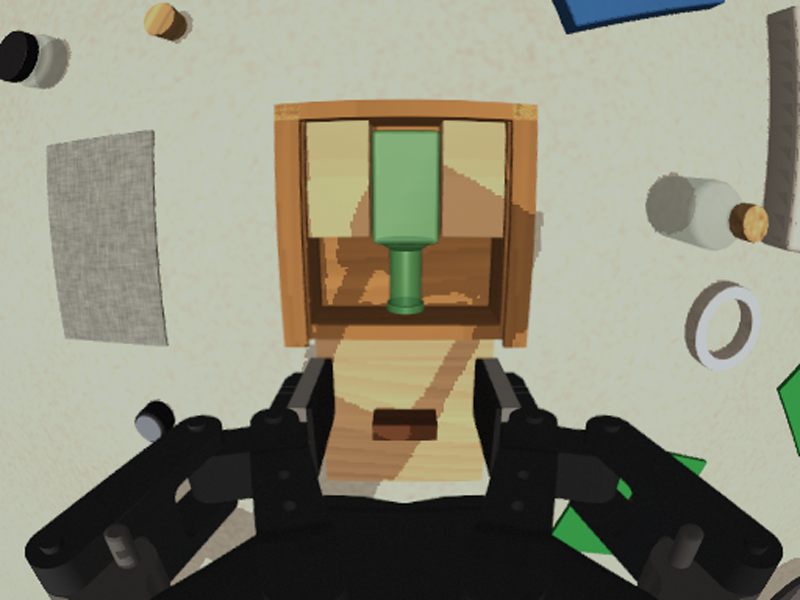

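The bottle's neck runs from (405,248) to its lip end at (405,312). The body top spans (373,130) to (438,236), and the lid lies flat on the bench below it. Mat corners are (47,146), (153,130), (167,345) and (65,337).

```bash
python3 - <<'E'
from h import *
a=load('w4');k=1.5625
for z,l in [(.029,[(405.5,250),(405.5,280),(405.5,312)]),(.05,[(373,130),(439,130),(374,238),(438,238)]),(.003,[(47,146),(153,130),(167,345),(65,337)]),(.069,[(274,105),(538,105),(286,347),(526,347)])]:
    P=np.array([onz(a,u/k,v/k,z)[:2] for u,v in l]); print(np.round(P,4).tolist(),np.round(P.mean(0),4))
E
```

```text
[[0.5859, -0.2498], [0.5652, -0.2488], [0.5423, -0.2476]] [ 0.5645 -0.2487]
[[0.6655, -0.234], [0.6635, -0.2741], [0.5982, -0.2306], [0.5961, -0.2706]] [ 0.6308 -0.2523]
[[0.7008, 0.0598], [0.6918, -0.0581], [0.5145, -0.0438], [0.5241, 0.0748]] [0.6078 0.0082]
[[0.6842, -0.178], [0.6765, -0.3318], [0.5353, -0.171], [0.5272, -0.3235]] [ 0.6058 -0.2511]
```

{"fn": "apply_moves", "kwargs": {"commands": [0,0,0.5,0,0,0,0,0,0.5,0,0,0,0,0,0.5,0,0,0,0,0,0.5,0,0,0,0,0,0.4,0,0,0,0,0,0,0,0,0,0,0,0,0,0,0]}}

```text
clock: 11.2
position: [0.5682, -0.2475, 0.1237]
ee_rot: [-0.0, -0.688, 0.725, 0.0]
contact_force: [0.7, 0.2, 0.3]
width: 0.047
```

```bash
python3 - <<'E'
from h import *
s=st(); a=grab('wrist','w5')
cv2.imwrite('pics/w5b.png',cv2.resize(a['frame'][:,:,::-1],(800,600),interpolation=cv2.INTER_CUBIC))
E
```

```text
11.2 [ 0.5682 -0.2475  0.1237] [-1.000e-04 -6.885e-01  7.253e-01  3.000e-04] w 0.047 F [0.7 0.2 0.3] q [-0.52  0.42  1.57 -0.    1.16  1.1 ]
```

View pics/w5b.png

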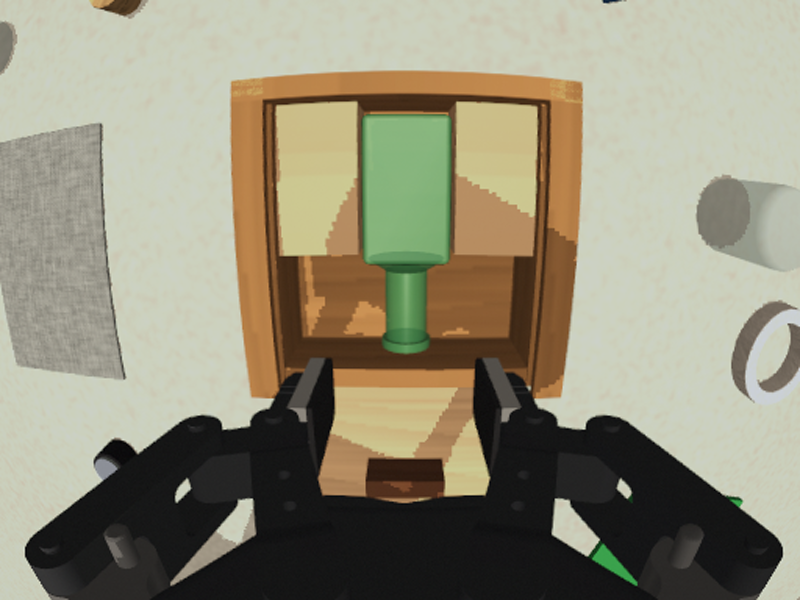

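The closer view shows the neck centred at column 406, midway between the fingers, and the body's front corners at (364,262) and (449,263).

```bash
python3 - <<'E'
from h import *
a=load('w4');b=load('w5');k=1.5625
for p,q in [((374,238),(364,262)),((438,238),(449,263)),((405.5,312),(405.5,352)),((373,130),(364,115)),((439,130),(450,115))]:
    print(np.round(tri((a,p[0]/k,p[1]/k),(b,q[0]/k,q[1]/k)),4))
st(); plan([(.570,-.2492,.06,-93,5),(.570,-.2492,.014,-93,5)])
E
```

```text
[ 0.6038 -0.2336  0.0905]
[ 0.602  -0.2671  0.0914]
[ 0.5485 -0.2475  0.0487]
[ 0.667  -0.233   0.0336]
[ 0.6651 -0.2756  0.0312]
11.25 [ 0.5687 -0.2478  0.1244] [ 0.000e+00 -6.884e-01  7.253e-01 -4.000e-04] w 0.0469 F [-0.1 -0.2  0.3] q [-0.52  0.42  1.57 -0.    1.16  1.1 ]
5 max 0.43 
[0.01,-0.01,0.43,0,0,0,0.01,-0.01,0.43,0,0,0,0.01,-0.01,0.43,0,0,0,0,-0.01,0.43,0,0,0,0.01,-0.01,0.43,0,0,0]
5 max 0.31 
[0,0,0.31,0,0,0,0,0,0.3,0,0,0,0,0,0.31,0,0,0,0,0,0.3,0,0,0,0,0.01,0.31,0,0,0]
```

{"fn": "apply_moves", "kwargs": {"commands": [0.01,-0.01,0.43,0,0,0,0.01,-0.01,0.43,0,0,0,0.01,-0.01,0.43,0,0,0,0,-0.01,0.43,0,0,0,0.01,-0.01,0.43,0,0,0,0,0,0,0,0,0]}}

```text
clock: 11.85
position: [0.5684, -0.248, 0.0567]
ee_rot: [-0.001, -0.688, 0.725, 0.002]
contact_force: [-1.0, 0.4, 0.4]
width: 0.0472
```

{"fn": "apply_moves", "kwargs": {"commands": [0,0,0.31,0,0,0,0,0,0.3,0,0,0,0,0,0.31,0,0,0,0,0,0.3,0,0,0,0,0,0.2,0,0,0,0,0,0,0,0,0]}}

```text
clock: 12.45
position: [0.5692, -0.2485, 0.0157]
ee_rot: [-0.0, -0.688, 0.725, 0.001]
contact_force: [-0.6, 1.2, 0.1]
width: 0.0467
```

{"fn": "apply_moves", "kwargs": {"commands": [0,0,0,0,0,0,0,0,0,0,0,0,0,0,0,0,0,0,0,0,0,0,0,0,0,0,0,0,0,0], "jaw": -1, "newtons": 60}}

```text
clock: 12.95
position: [0.5702, -0.249, 0.0173]
ee_rot: [0.0, -0.688, 0.725, -0.0]
contact_force: [-0.5, 0.8, 3.3]
width: 0.0203
```

{"fn": "apply_moves", "kwargs": {"commands": [0,0,-0.1,0,0,0,0,0,-0.2,0,0,0,0,0,-0.3,0,0,0,0,0,-0.3,0,0,0,0,0,0,0,0,0]}}

```text
clock: 13.45
position: [0.5711, -0.2495, 0.0457]
ee_rot: [0.0, -0.688, 0.725, -0.002]
contact_force: [0.1, 0.3, -1.6]
width: 0.0201
```

```bash
python3 - <<'E'
from h import *
s=st(); print(s['moment']); p=s['position']; plan([(p[0],p[1],.14,-93,5),(.545,.0066,.14,-93,15)])
E
```

```text
13.45 [ 0.5711 -0.2495  0.0457] [ 5.000e-04 -6.882e-01  7.255e-01 -1.700e-03] w 0.0201 F [ 0.1  0.3 -1.6] q [-0.52  0.49  1.66 -0.    0.99  1.1 ]
[ 0.07228229  0.06419829 -0.0138325 ]
5 max 0.63 
[0,0,-0.63,0,0,0,0,0,-0.63,-0.01,0,0,0,-0.01,-0.63,0,-0.01,0,0,0,-0.62,-0.01,0,0,0,0,-0.63,0,0,0]
15 max 0.57 
[-0.57,0.09,0,0,0,0,-0.56,0.09,0,0,0,0,-0.57,0.08,0,0,0,0,-0.56,0.09,0,0,0,0,-0.57,0.09,0,0,0,0,-0.56,0.09,0,0,0,0,-0.57,0.09,0,0,0,0,-0.56,0.09,0,0,0,0,-0.57,0.08,0,0,0,0,-0.56,0.09,0,0,0,0,-0.57,0.09,0,0,0,0,-0.56,0.09,0,0,0,0,-0.57,0.09,0,0,0,0,-0.56,0.08,0,0,0,0,-0.57,0.09,0,0,0,0]
```

{"fn": "apply_moves", "kwargs": {"commands": [0,0,-0.63,0,0,0,0,0,-0.63,0,0,0,0,0,-0.63,0,0,0,0,0,-0.62,0,0,0,0,0,-0.4,0,0,0,0,0,0,0,0,0]}}

```text
clock: 14.05
position: [0.571, -0.2495, 0.133]
ee_rot: [0.001, -0.688, 0.725, -0.002]
contact_force: [1.0, -0.9, -2.8]
width: 0.0204
```

```bash
python3 - <<'E'
from h import *
s=st(); plan([(.569,.0100,.13,-93.5,15)])
E
```

```text
14.05 [ 0.571  -0.2495  0.133 ] [ 5.000e-04 -6.882e-01  7.255e-01 -2.000e-03] w 0.0204 F [ 1.  -0.9 -2.8] q [-0.52  0.41  1.55 -0.    1.18  1.1 ]
15 max 0.58 
[-0.58,0.03,0.01,0,0,0,-0.57,0.04,0,0,0,0.01,-0.58,0.04,0.01,0,0,0,-0.57,0.03,0,-0.01,0,0,-0.58,0.04,0.01,0,0,0.01,-0.57,0.03,0,0,-0.01,0,-0.58,0.04,0.01,0,0,0.01,-0.57,0.04,0.01,0,0,0,-0.58,0.03,0,0,0,0,-0.57,0.04,0.01,-0.01,0,0.01,-0.58,0.04,0.01,0,0,0,-0.58,0.04,0,0,0,0,-0.57,0.04,0.01,0,0,0.01,-0.58,0.04,0.01,0,0,0,-0.57,0.03,0,0,0,0.01]
```

{"fn": "apply_moves", "kwargs": {"commands": [-0.3,0.02,0,0,0,0,-0.58,0.04,0,0,0,0,-0.58,0.04,0,0,0,0.01,-0.57,0.03,0,0,0,0,-0.58,0.04,0,0,0,0.01,-0.57,0.03,0,0,0,0,-0.58,0.04,0,0,0,0.01,-0.57,0.04,0,0,0,0,-0.58,0.03,0,0,0,0,-0.57,0.04,0,0,0,0.01,-0.58,0.04,0,0,0,0,-0.58,0.04,0,0,0,0,-0.57,0.04,0,0,0,0.01,-0.58,0.04,0,0,0,0,-0.57,0.03,0,0,0,0.01,-0.3,0.02,0,0,0,0,0,0,0,0,0,0]}}

```text
clock: 15.75
position: [0.5677, 0.0129, 0.1311]
ee_rot: [-0.0, -0.686, 0.728, 0.0]
contact_force: [-0.6, -0.3, -1.9]
width: 0.0202
```

```bash
python3 - <<'E'
from h import *
s=st(); a=grab('wrist','w6'); b=grab('scene','sc6')
o=np.hstack([cv2.resize(a['frame'],(400,300)),cv2.resize(b['frame'][150:270,210:370],(400,300),interpolation=cv2.INTER_CUBIC)])
cv2.imwrite('pics/c6.png',o[:,:,::-1])
plan([(.569,.0100,.03,-93.5,7)])
E
```

```text
15.75 [0.5677 0.0129 0.1311] [-0.     -0.6856  0.728   0.    ] w 0.0202 F [-0.6 -0.3 -1.9] q [-0.1   0.34  1.68  0.    1.13  1.53]
7 max 0.49 
[0.01,-0.01,0.48,0,0,0,0,0,0.48,0,0,0,0.01,-0.01,0.48,0,0,0,0,0,0.49,0,0,0,0.01,-0.01,0.48,0,0,0,0,0,0.48,0,0,0,0.01,-0.01,0.48,0,-0.01,0]
```

View pics/c6.png

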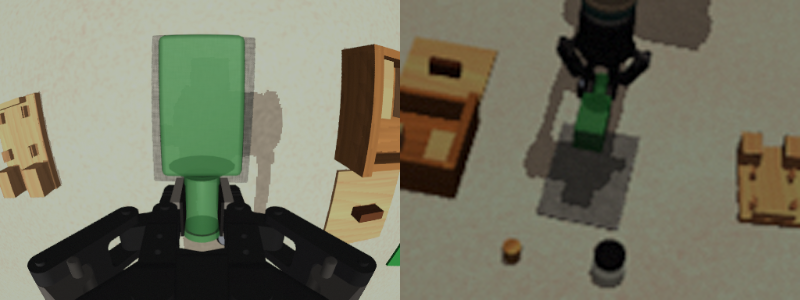

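The bottle hangs level over the mat, and the lid lies flat on the bench in front of the box. Lowering.

{"fn": "apply_moves", "kwargs": {"commands": [0,0,0.48,0,0,0,0,0,0.48,0,0,0,0,0,0.48,0,0,0,0,0,0.49,0,0,0,0,0,0.48,0,0,0,0,0,0.48,0,0,0,0,0,0.48,0,0,0,0,0,0.1,0,0,0,0,0,0,0,0,0]}}

```text
clock: 16.75
position: [0.5677, 0.0108, 0.0266]
ee_rot: [-0.0, -0.685, 0.729, 0.0]
contact_force: [-0.1, -0.2, -1.4]
width: 0.0197
```

{"fn": "apply_moves", "kwargs": {"commands": [0,0,0.1,0,0,0,0,0,0.1,0,0,0,0,0,0.1,0,0,0,0,0,0,0,0,0]}}

```text
clock: 17.15
position: [0.5676, 0.0115, 0.0178]
ee_rot: [-0.0, -0.685, 0.729, 0.0]
contact_force: [-0.4, -0.6, -1.4]
width: 0.0195
```

{"fn": "apply_moves", "kwargs": {"commands": [0,0,0.06,0,0,0,0,0,0.06,0,0,0,0,0,0,0,0,0]}}

```text
clock: 17.45
position: [0.5677, 0.0115, 0.0142]
ee_rot: [-0.0, -0.685, 0.729, 0.0]
contact_force: [0.6, -0.5, -1.9]
width: 0.0199
```

{"fn": "apply_moves", "kwargs": {"commands": [0,0,0.04,0,0,0,0,0,0,0,0,0]}}

```text
clock: 17.65
position: [0.5679, 0.0115, 0.0131]
ee_rot: [-0.0, -0.685, 0.729, -0.0]
contact_force: [-0.7, -0.5, -1.0]
width: 0.02
```

{"fn": "apply_moves", "kwargs": {"commands": [0,0,0.04,0,0,0,0,0,0,0,0,0]}}

```text
clock: 17.85
position: [0.568, 0.0115, 0.0124]
ee_rot: [0.0, -0.685, 0.729, -0.0]
contact_force: [-0.7, -0.3, 1.7]
width: 0.02
```

{"fn": "apply_moves", "kwargs": {"commands": [0,0,0.03,0,0,0,0,0,0,0,0,0]}}

```text
clock: 18.05
position: [0.5678, 0.0115, 0.0121]
ee_rot: [0.0, -0.685, 0.729, -0.0]
contact_force: [-2.7, -0.1, 7.3]
width: 0.02
```

{"fn": "apply_moves", "kwargs": {"commands": [0,0,0,0,0,0,0,0,0,0,0,0,0,0,0,0,0,0,0,0,0,0,0,0], "jaw": 0.2}}

```text
clock: 18.45
position: [0.5679, 0.0115, 0.0109]
ee_rot: [-0.0, -0.685, 0.729, -0.0]
contact_force: [0.0, -0.7, 0.5]
width: 0.0513
```

{"fn": "apply_moves", "kwargs": {"commands": [0,0,-0.2,0,0,0,0,0,-0.5,0,0,0,0,0,-0.7,0,0,0,0,0,-0.8,0,0,0,0,0,-0.8,0,0,0,0,0,-0.8,0,0,0,0,0,-0.3,0,0,0,0,0,0,0,0,0]}}

```text
clock: 19.25
position: [0.5688, 0.0114, 0.1356]
ee_rot: [0.001, -0.685, 0.729, -0.001]
contact_force: [0.2, 0.3, 0.2]
width: 0.0512
```

```bash
python3 - <<'E'
from h import *
s=st(); a=grab('wrist','w7')
cv2.imwrite('pics/w7b.png',cv2.resize(a['frame'][:,:,::-1],(800,600),interpolation=cv2.INTER_CUBIC))
plan([(.53,.28,.20,-90,15)])
E
```

```text
19.25 [0.5688 0.0114 0.1356] [ 0.0011 -0.685   0.7286 -0.0013] w 0.0512 F [0.2 0.3 0.2] q [-0.1   0.33  1.67 -0.    1.13  1.53]
15 max 0.6 
[-0.59,0.12,-0.15,0,0,-0.03,-0.59,0.12,-0.14,0,0,-0.02,-0.59,0.11,-0.15,0,0,-0.03,-0.59,0.12,-0.15,0,0,-0.03,-0.6,0.11,-0.14,0,0,-0.03,-0.59,0.11,-0.15,0,0,-0.02,-0.59,0.1,-0.14,0,0,-0.03,-0.6,0.11,-0.15,0,0,-0.03,-0.59,0.1,-0.15,0,0,-0.03,-0.59,0.1,-0.14,0,0,-0.02,-0.6,0.09,-0.15,0,0,-0.03,-0.59,0.1,-0.15,0,0,-0.03,-0.6,0.09,-0.14,0,0,-0.03,-0.59,0.09,-0.15,0,0,-0.02,-0.6,0.08,-0.14,0,0,-0.03]
```

View pics/w7b.png

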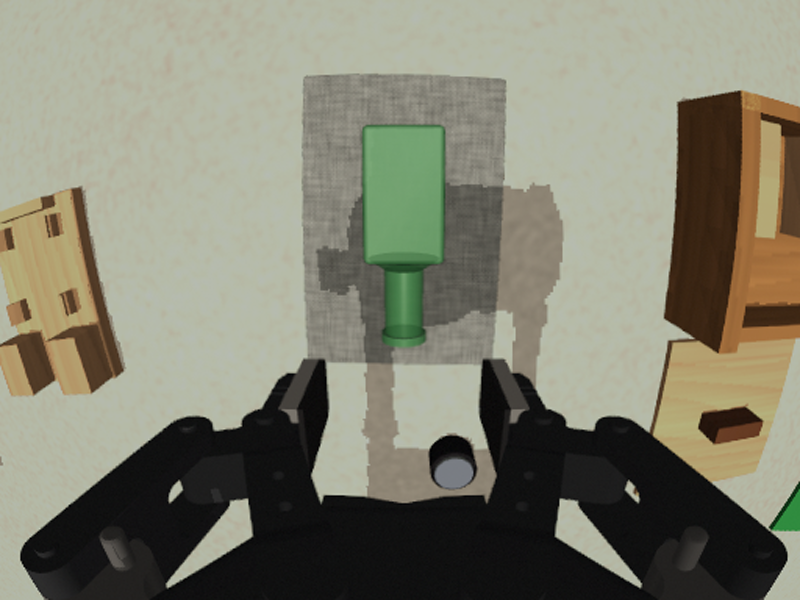

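The bottle lies on its side on the mat, released, with body top corners (363,126), (445,126), (444,262) and (365,262). Next I measure the cradle from two wrist positions.

```bash
python3 - <<'E'
from h import *
a=load('w7');k=1.5625
P=np.array([onz(a,u/k,v/k,.045)[:2] for u,v in [(363,126),(445,126),(444,264),(364.5,264)]]);print(P.round(4).tolist(),P.mean(0))
print([onz(a,u/k,v/k,.024).round(4).tolist() for u,v in [(404,268),(404,345)]])
plan([(.57,.25,.20,-90,14),(.57,.315,.20,-90,5)])
E
```

```text
[[0.6627, 0.0258], [0.6602, -0.0146], [0.5902, -0.0105], [0.5927, 0.0301]] [0.62644487 0.00770701]
[[0.585, 0.0103, 0.024], [0.5391, 0.0131, 0.024]]
14 max 0.57 
[-0.57,0.03,-0.16,0,0,-0.03,-0.56,0.03,-0.15,0,0,-0.03,-0.57,0.02,-0.16,0,0,-0.03,-0.57,0.02,-0.16,0,0,-0.03,-0.57,0.02,-0.15,0,0,-0.03,-0.56,0.02,-0.16,0,0,-0.03,-0.57,0.01,-0.16,0,0,-0.03,-0.57,0.02,-0.15,0,0,-0.03,-0.57,0.01,-0.16,0,0,-0.02,-0.56,0,-0.16,0,0,-0.03,-0.57,0.01,-0.15,0,0,-0.03,-0.57,0,-0.16,0,0,-0.03,-0.57,0,-0.16,0,0,-0.03,-0.57,0,-0.15,0,0,-0.03]
5 max 0.44 
[-0.43,0,0,0,0,0,-0.43,0,0,0,0,0,-0.44,0,0,0,0,0,-0.43,0,0,0,0,0,-0.43,0,0,0,0,0]
```

{"fn": "apply_moves", "kwargs": {"commands": [-0.57,0.03,-0.16,0,0,-0.03,-0.56,0.03,-0.15,0,0,-0.03,-0.57,0.02,-0.16,0,0,-0.03,-0.57,0.02,-0.16,0,0,-0.03,-0.57,0.02,-0.15,0,0,-0.03,-0.56,0.02,-0.16,0,0,-0.03,-0.57,0.01,-0.16,0,0,-0.03,-0.57,0.02,-0.15,0,0,-0.03,-0.57,0.01,-0.16,0,0,-0.02,-0.56,0,-0.16,0,0,-0.03,-0.57,0.01,-0.15,0,0,-0.03,-0.57,0,-0.16,0,0,-0.03,-0.57,0,-0.16,0,0,-0.03,-0.57,0,-0.15,0,0,-0.03,0,0,0,0,0,0,0,0,0,0,0,0], "jaw": 0.5}}

```text
clock: 20.9
position: [0.5699, 0.2503, 0.1997]
ee_rot: [0.0, 0.707, -0.707, 0.0]
contact_force: [-0.3, -0.6, -0.6]
width: 0.0641
```

```bash
python3 - <<'E'
from h import *
s=st(); grab('wrist','w8')
E
```

```text
20.9 [0.5699 0.2503 0.1997] [ 4.000e-04  7.074e-01 -7.068e-01  3.000e-04] w 0.0641 F [-0.3 -0.6 -0.6] q [ 0.3   0.37  1.45 -0.    1.33  1.87]
```

{"fn": "apply_moves", "kwargs": {"commands": [-0.43,0,0,0,0,0,-0.43,0,0,0,0,0,-0.43,0,0,0,0,0,-0.43,0,0,0,0,0,-0.43,0,0,0,0,0,0,0,0,0,0,0,0,0,0,0,0,0]}}

```text
clock: 21.65
position: [0.5699, 0.3149, 0.1996]
ee_rot: [0.0, 0.707, -0.707, 0.0]
contact_force: [-0.2, -0.5, -0.0]
width: 0.0636
```

```bash
python3 - <<'E'
from h import *
s=st(); grab('wrist','w9')
out=[]
for f in ('w8','w9'):
    d=load(f); u,v=proj(d,[.583,.28,.014]); I=cv2.imread(f'pics/{f}.png')
    u0=int(max(0,min(u-67,512-133)));v0=int(max(0,min(v-100,384-200)));print(f,u,v,u0,v0)
    out.append(cv2.resize(I[v0:v0+200,u0:u0+133],(399,600),interpolation=cv2.INTER_CUBIC))
cv2.imwrite('pics/c9.png',np.hstack(out))
E
```

```text
21.65 [0.5699 0.3149 0.1996] [ 3.000e-04  7.074e-01 -7.068e-01  2.000e-04] w 0.0636 F [-0.2 -0.5 -0. ] q [ 0.4   0.41  1.38 -0.    1.35  1.97]
w8 231.52359522493865 160.32723278167225 164 60
w9 289.2006422667067 160.34579327298474 222 60
```

View pics/c9.png

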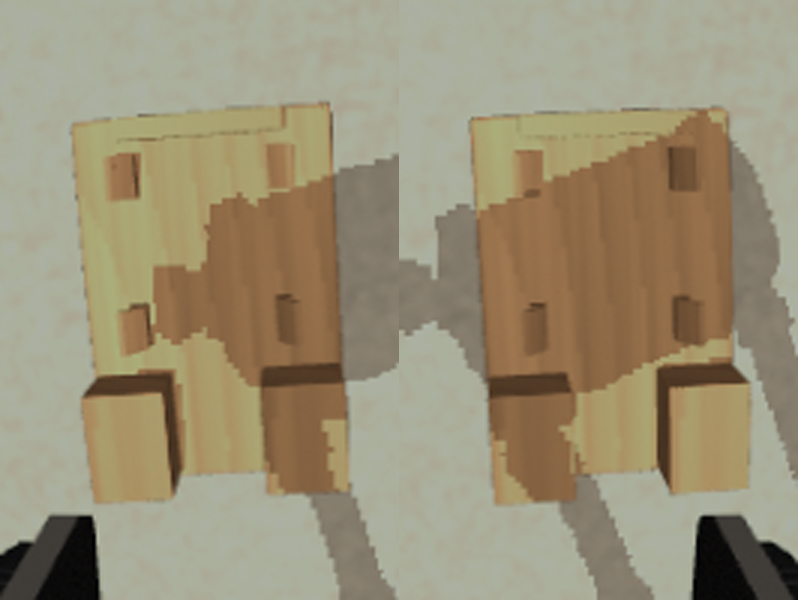

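The left and right crops show the cradle from the two positions. Left-cheek tops are at (82,397), (162,390), (172,495), (95,502) in view 1 and (489,397), (570,392), (575,500), (496,504) in view 2. The right cheek is at (262,388)… and (668,388)…, and the base's back corners are (73,123)/(329,103) and (471,117)/(727,108).

```bash
python3 - <<'E'
from h import *
a=load('w8');b=load('w9')
A=lambda p:(a,p[0]/3+164,p[1]/3+60); B=lambda p:(b,(p[0]-399)/3+222,p[1]/3+60)
pts=[('L1',(82,397),(489,398),.044),('L2',(162,390),(570,392),.044),('L3',(172,495),(575,500),.044),('L4',(95,502),(496,504),.044),
('R1',(262,388),(668,389),.044),('R2',(347,381),(748,382),.044),('R3',(349,491),(749,487),.044),('R4',(268,494),(673,493),.044),
('BL',(73,123),(471,117),.014),('BR',(329,103),(727,108),.014),('gBL',(107,153),(516,150),.046),('gBR',(293,143),(697,146),.046)]
for n,p,q,z in pts: print(n,onz(*A(p),z).round(4)[:2],onz(*B(q),z).round(4)[:2],tri(A(p),B(q)).round(4))
E
```

```text
L1 [0.5543 0.321 ] [0.5539 0.3213] [0.5538 0.3213 0.0429]
L2 [0.5568 0.2922] [0.5561 0.2932] [0.5553 0.2928 0.0398]
L3 [0.5174 0.2902] [0.5155 0.2904] [0.5161 0.2904 0.0432]
L4 [0.5142 0.3189] [0.514 0.319] [0.514  0.319  0.0438]
R1 [0.5575 0.2573] [0.5572 0.2586] [0.5557 0.2575 0.0379]
R2 [0.56   0.2279] [0.5598 0.2296] [0.5577 0.2272 0.0359]
R3 [0.519  0.2262] [0.5197 0.2258] [0.5202 0.2264 0.0461]
R4 [0.518  0.2554] [0.5179 0.2545] [0.5195 0.2554 0.048 ]
BL [0.6507 0.3274] [0.6511 0.3281] [0.651  0.3282 0.0107]
BR [0.6564 0.2334] [0.6566 0.2338] [0.6566 0.2332 0.0117]
gBL [0.639  0.3085] [0.639  0.3122] [0.639  0.3119 0.0284]
gBR [0.6414 0.2469] [0.6416 0.2519] [0.6417 0.2465 0.0208]
```

Two-view heights (cheeks ≈ 43 mm, base ≈ 12 mm) agree with the text. Results:
- **Cradle:** origin ≈ (0.604,0.278), yaw ≈ +3.4°.
- **Bottle:** origin ≈ (0.6264,0.0077), yaw ≈ -3.5°.

Back to grip the body.

```bash
python3 - <<'E'
from h import *
plan([(.6264,.0077,.11,-93.5,18)])
E
```

```text
18 max 0.57 
[0.57,-0.1,0.17,0,0,0.02,0.57,-0.11,0.16,0,0,0.03,0.56,-0.11,0.17,0,0,0.02,0.57,-0.11,0.17,0,0,0.02,0.57,-0.11,0.16,0,0,0.02,0.56,-0.12,0.17,0,0,0.03,0.57,-0.11,0.16,0,0,0.02,0.56,-0.12,0.17,0,0,0.02,0.57,-0.12,0.17,0,0,0.02,0.56,-0.12,0.16,0,0,0.03,0.57,-0.13,0.17,0,0,0.02,0.56,-0.12,0.17,0,0,0.02,0.57,-0.13,0.16,0,0,0.03,0.56,-0.13,0.17,0,0,0.02,0.56,-0.13,0.17,0,0,0.02,0.56,-0.13,0.16,0,0,0.02,0.56,-0.14,0.17,0,-0.01,0.03,0.57,-0.14,0.16,0,0,0.02]
```

{"fn": "apply_moves", "kwargs": {"commands": [0.57,-0.1,0.17,0,0,0.02,0.57,-0.11,0.16,0,0,0.03,0.56,-0.11,0.17,0,0,0.02,0.57,-0.11,0.17,0,0,0.02,0.57,-0.11,0.16,0,0,0.02,0.56,-0.12,0.17,0,0,0.03,0.57,-0.11,0.16,0,0,0.02,0.56,-0.12,0.17,0,0,0.02,0.57,-0.12,0.17,0,0,0.02,0.56,-0.12,0.16,0,0,0.03,0.57,-0.13,0.17,0,0,0.02,0.56,-0.12,0.17,0,0,0.02,0.57,-0.13,0.16,0,0,0.03,0.56,-0.13,0.17,0,0,0.02,0.56,-0.13,0.17,0,0,0.02,0.56,-0.13,0.16,0,0,0.02,0.56,-0.14,0.17,0,0,0.03,0.57,-0.14,0.16,0,0,0.02,0,0,0,0,0,0,0,0,0,0,0,0]}}

```text
clock: 23.7
position: [0.6265, 0.0073, 0.1098]
ee_rot: [0.0, -0.685, 0.729, 0.0]
contact_force: [0.2, 0.7, -0.2]
width: 0.0641
```

```bash
python3 - <<'E'
from h import *
st();plan([(.6264,.0077,.055,-93.5,4),(.6264,.0077,.013,-93.5,5)])
E
```

```text
23.7 [0.6265 0.0073 0.1098] [ 0.000e+00 -6.845e-01  7.290e-01  4.000e-04] w 0.0641 F [ 0.2  0.7 -0.2] q [-0.1   0.44  1.57  0.    1.13  1.53]
4 max 0.46 
[0,0,0.46,0,0,0,-0.01,0,0.45,0,0,-0.01,0,0,0.46,0,0,0,0,0,0.46,0,0,0]
5 max 0.28 
[0,0,0.28,0,0,0,0,0,0.28,0,0,0,0,0,0.28,0,0,0,0,0,0.28,0,0,0,0,0,0.28,0,0,0]
```

{"fn": "apply_moves", "kwargs": {"commands": [0,0,0.46,0,0,0,0,0,0.45,0,0,0,0,0,0.46,0,0,0,0,0,0.46,0,0,0,0,0,0.28,0,0,0,0,0,0.28,0,0,0,0,0,0.28,0,0,0,0,0,0.28,0,0,0,0,0,0.28,0,0,0,0,0,0,0,0,0]}}

```text
clock: 24.7
position: [0.6256, 0.0077, 0.0119]
ee_rot: [-0.001, -0.685, 0.729, 0.001]
contact_force: [-0.8, 0.4, -0.5]
width: 0.0638
```

{"fn": "apply_moves", "kwargs": {"commands": [0,0,0,0,0,0,0,0,0,0,0,0,0,0,0,0,0,0,0,0,0,0,0,0,0,0,0,0,0,0], "jaw": -1, "newtons": 40}}

```text
clock: 25.2
position: [0.6269, 0.0076, 0.0136]
ee_rot: [0.0, -0.685, 0.729, -0.0]
contact_force: [-0.2, -0.5, 1.5]
width: 0.0416
```

{"fn": "apply_moves", "kwargs": {"commands": [0,0,-0.1,0,0,0,0,0,-0.3,0,0,0,0,0,-0.6,0,0,0,0,0,-0.6,0,0,0,0,0,-0.6,0,0,0,0,0,-0.6,0,0,0,0,0,-0.3,0,0,0,0,0,0,0,0,0]}}

```text
clock: 26.0
position: [0.6275, 0.0076, 0.1079]
ee_rot: [0.001, -0.685, 0.729, -0.001]
contact_force: [-0.2, 1.3, -2.1]
width: 0.0415
```

```bash
python3 - <<'E'
from h import *
s=st();grab('wrist','w10');plan([(.604,.2778,.11,-86.6,16)])
E
```

```text
26.0 [0.6275 0.0076 0.1079] [ 0.0011 -0.685   0.7286 -0.0013] w 0.0415 F [-0.2  1.3 -2.1] q [-0.1   0.44  1.57 -0.    1.13  1.53]
16 max 0.57 
[-0.56,0.08,-0.01,0,0,-0.05,-0.56,0.08,0,0,0,-0.05,-0.56,0.07,-0.01,0,0,-0.05,-0.56,0.07,-0.01,0,0,-0.05,-0.56,0.07,-0.01,0,0,-0.05,-0.56,0.06,0,0,0,-0.05,-0.56,0.05,-0.01,0,0,-0.05,-0.57,0.06,-0.01,0,0,-0.05,-0.56,0.04,0,0,0,-0.05,-0.56,0.05,-0.01,0,0,-0.05,-0.57,0.04,-0.01,0,0,-0.05,-0.56,0.03,0,-0.01,0,-0.05,-0.56,0.04,-0.01,0,0,-0.06,-0.57,0.02,-0.01,0,0,-0.05,-0.56,0.02,-0.01,0,0,-0.05,-0.57,0.02,0,0,0,-0.05]
```

{"fn": "apply_moves", "kwargs": {"commands": [-0.3,0.04,0,0,0,-0.02,-0.56,0.08,0,0,0,-0.05,-0.56,0.07,0,0,0,-0.05,-0.56,0.07,0,0,0,-0.05,-0.56,0.07,0,0,0,-0.05,-0.56,0.06,0,0,0,-0.05,-0.56,0.05,0,0,0,-0.05,-0.57,0.06,0,0,0,-0.05,-0.56,0.04,0,0,0,-0.05,-0.56,0.05,0,0,0,-0.05,-0.57,0.04,0,0,0,-0.05,-0.56,0.03,0,0,0,-0.05,-0.56,0.04,0,0,0,-0.06,-0.57,0.02,0,0,0,-0.05,-0.56,0.02,0,0,0,-0.05,-0.57,0.02,0,0,0,-0.05,-0.27,0.02,0,0,0,-0.04,0,0,0,0,0,0,0,0,0,0,0,0]}}

```text
clock: 27.95
position: [0.6046, 0.278, 0.1061]
ee_rot: [0.0, 0.729, -0.685, 0.0]
contact_force: [-0.8, 0.1, -1.2]
width: 0.0414
```

```bash
python3 - <<'E'
from h import *
s=st();grab('wrist','w11');plan([(.604,.2778,.07,-86.6,5)])
E
```

```text
27.95 [0.6046 0.278  0.1061] [ 4.000e-04  7.286e-01 -6.850e-01  3.000e-04] w 0.0414 F [-0.8  0.1 -1.2] q [ 0.33  0.49  1.48 -0.    1.17  1.84]
5 max 0.24 
[0,0,0.24,0,0,0,0,0.01,0.24,0,0,0,0,0,0.24,0,0,0.01,-0.01,0.01,0.24,0,0,0,0,0,0.24,0,-0.01,0]
```

{"fn": "apply_moves", "kwargs": {"commands": [0,0,0.3,0,0,0,0,0,0.4,0,0,0,0,0,0.4,0,0,0,0,0,0.3,0,0,0,0,0,0.1,0,0,0,0,0,0,0,0,0]}}

```text
clock: 28.6
position: [0.6042, 0.278, 0.0601]
ee_rot: [0.001, 0.728, -0.685, -0.0]
contact_force: [0.9, 0.1, -1.7]
width: 0.0414
```

{"fn": "apply_moves", "kwargs": {"commands": [0,0,0.1,0,0,0,0,0,0.15,0,0,0,0,0,0.15,0,0,0,0,0,0.1,0,0,0,0,0,0,0,0,0]}}

```text
clock: 29.1
position: [0.6042, 0.2781, 0.0456]
ee_rot: [0.001, 0.728, -0.685, -0.0]
contact_force: [1.1, 0.0, -2.1]
width: 0.0414
```

{"fn": "apply_moves", "kwargs": {"commands": [0,0,0.12,0,0,0,0,0,0.15,0,0,0,0,0,0.15,0,0,0,0,0,0.1,0,0,0,0,0,0,0,0,0]}}

```text
clock: 29.6
position: [0.6042, 0.2781, 0.0298]
ee_rot: [0.001, 0.728, -0.685, -0.0]
contact_force: [0.7, 0.1, -1.5]
width: 0.0416
```

{"fn": "apply_moves", "kwargs": {"commands": [0,0,0.04,0,0,0,0,0,0.04,0,0,0,0,0,0,0,0,0]}}

```text
clock: 29.9
position: [0.6047, 0.2782, 0.0281]
ee_rot: [0.0, 0.728, -0.685, 0.0]
contact_force: [-0.5, -0.8, -1.5]
width: 0.0416
```

{"fn": "apply_moves", "kwargs": {"commands": [0,0,0.03,0,0,0,0,0,0.03,0,0,0,0,0,0,0,0,0]}}

```text
clock: 30.2
position: [0.6046, 0.2782, 0.0263]
ee_rot: [0.0, 0.728, -0.685, -0.0]
contact_force: [-0.4, -0.4, -1.6]
width: 0.0412
```

{"fn": "apply_moves", "kwargs": {"commands": [0,0,0.02,0,0,0,0,0,0.02,0,0,0,0,0,0,0,0,0]}}

```text
clock: 30.5
position: [0.6046, 0.2782, 0.0251]
ee_rot: [0.0, 0.728, -0.685, 0.0]
contact_force: [-0.4, -0.2, -1.5]
width: 0.0415
```

{"fn": "apply_moves", "kwargs": {"commands": [0,0,0.02,0,0,0,0,0,0,0,0,0]}}

```text
clock: 30.7
position: [0.6048, 0.2783, 0.0247]
ee_rot: [-0.0, 0.728, -0.685, 0.0]
contact_force: [-0.4, -0.4, -1.2]
width: 0.0412
```

{"fn": "apply_moves", "kwargs": {"commands": [0,0,0.02,0,0,0,0,0,0,0,0,0]}}

```text
clock: 30.9
position: [0.6048, 0.2783, 0.0246]
ee_rot: [-0.0, 0.728, -0.685, 0.0]
contact_force: [-2.0, -0.2, 3.6]
width: 0.0412
```

Contact came at the expected height with light force. Releasing gently.

{"fn": "apply_moves", "kwargs": {"commands": [0,0,0,0,0,0,0,0,0,0,0,0,0,0,0,0,0,0,0,0,0,0,0,0], "jaw": 0.3}}

```text
clock: 31.3
position: [0.6047, 0.2782, 0.0238]
ee_rot: [0.0, 0.728, -0.685, 0.0]
contact_force: [0.1, -0.4, -0.7]
width: 0.0557
```

{"fn": "apply_moves", "kwargs": {"commands": [0,0,-0.1,0,0,0,0,0,-0.3,0,0,0,0,0,-0.5,0,0,0,0,0,-0.8,0,0,0,0,0,-0.8,0,0,0,0,0,-0.8,0,0,0,0,0,-0.8,0,0,0,0,0,-0.8,0,0,0,0,0,-0.5,0,0,0,0,0,0,0,0,0]}}

```text
clock: 32.3
position: [0.6063, 0.2788, 0.1898]
ee_rot: [-0.003, 0.728, -0.685, 0.002]
contact_force: [0.1, 0.1, 0.1]
width: 0.0556
```

```bash
python3 - <<'E'
from h import *
s=st();a=grab('wrist','w12');b=grab('scene','sc12');c=grab('top','top12')
f=a['frame']; d=load('w12'); u,v=map(int,proj(d,[.604,.278,.05])); print(u,v)
v0=max(0,v-100);u0=max(0,u-67); A=cv2.resize(f[v0:v0+200,u0:u0+133],(399,600),interpolation=cv2.INTER_CUBIC); print(u0,v0)
B=cv2.resize(b['frame'][150:270,190:390],(400,240),interpolation=cv2.INTER_CUBIC)
C=cv2.resize(c['frame'][140:284,140:340],(400,288),interpolation=cv2.INTER_CUBIC)
cv2.imwrite('pics/fin.png',np.hstack([A,np.vstack([B,C,np.zeros((72,400,3),np.uint8)])])[:,:,::-1])
E
```

```text
32.3 [0.6063 0.2788 0.1898] [-0.003   0.7285 -0.6851  0.0016] w 0.0556 F [0.1 0.1 0.1] q [ 0.33  0.43  1.36 -0.    1.34  1.84]
259 184
192 84
```

View pics/fin.png

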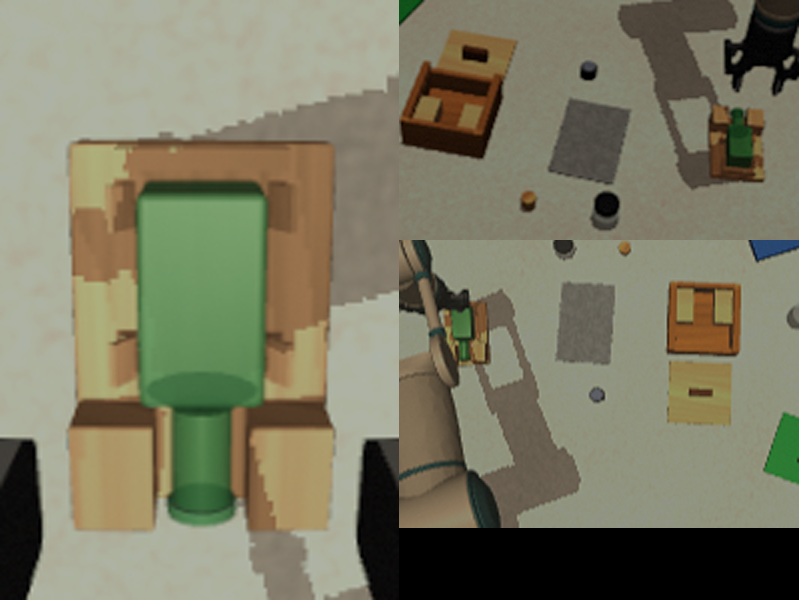

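The bottle lies between the guides with its neck in the slot, the body's front edge at about (140–265,405). The mat is empty, the lid is flat and bar-up in front of the box, and the bystanders look unmoved. I do one numeric check, then hand in.

```bash
python3 - <<'E'
from h import *
d=load('w12'); c=R.from_euler('z',3.4,degrees=True)
for u,v,z in [(140,407,.056),(265,407,.056),(201,523,.035),(201,407,.035)]:
    p=onz(d,u/3+192,v/3+84,z); print((c.inv().apply(p-[.604,.2778,0])*1000).round(1))
st(); print(manip.sign_off())
E
```

```text
[-34.4  20.5  56. ]
[-34.3 -20.9  56. ]
[-89.2   0.1  35. ]
[-42.3   0.2  35. ]
32.45 [0.6041 0.2781 0.1853] [ 6.000e-04  7.285e-01 -6.851e-01 -3.000e-04] w 0.056 F [-0.1 -0.4 -1.7] q [ 0.33  0.44  1.37 -0.    1.34  1.84]
the job is handed in; nothing more can be done
None
```

The job is done and handed in at 32.5 s of the allowed 72 s, with the gripper open and clear above the cradle.

- **Lid:** I slid it out along its grooves and laid it bar-up, flat on the bench in front of the box.
- **Mat:** I lifted the bottle by its neck, laid it on its side on the mat and let go.
- **Cradle:** I took the bottle again by its body and lowered it slowly into the cradle. It touched down at the expected height with about 5 N of contact force.

The last wrist picture shows the bottle between the guides with its neck in the slot, centred within about 0.5 mm sideways and 2 mm lengthwise of home. The edge of the lip measured about 5 mm further out than the drawing. I put that down to reading the round lip's outline in a slanted view, since the body and shoulder edges agree.

In the last scene and top crops the lid lies flat and the bystanders in view look unmoved. The crops left out the amber bottle, brush and tape. The 12 permitted viewings were then used up.

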